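# Spin the bench carousel until the padlock faces the pointer

### The arm

A 6-joint arm with a two-finger parallel gripper is mounted at the origin on a cart in front of the work surface, level with it; the furniture and walls round the work are solid. World frame = base frame: x ahead of the robot, y to its left, z up, the work surface at z = 0. Lengths are in m, angles in rad, forces in N, time in s.
With the tool pointing down it reaches from about 0.375 to 0.975 m from the base axis. Payload 3.8 kg.
Tool frame: the origin (TCP) lies at the very end of the fingers, on their centre line; the grasp point (between the pads) lies 19 mm behind it; z points along the fingers, y is the direction in which the jaws open and shut (so a half turn about z gives the same grasp; the last joint's range is limited). The gripper opens to 85 mm and grips with 20 to 120 N. Pads are 22 mm wide; open, the fingers measure 114 mm over their backs; the gripper's body (76 mm by 85 mm) begins 54 mm behind the grasp point. The pads swing forward as they close: fully open they stand 13 mm farther back than shut.
Start: joints at [1.233, 0.264, 1.604, -0, 1.274, -0.037], TCP at [0.2, 0.645, 0.231] pointing down, gripper open.
Joint ranges: [-2.63, 2.63], [-0.94, 2.18], [0.31, 2.57], [-1.31, 4.45], [0, 2.66], [-2.55, 2.55]. Speed limits (rad/s): [2.57, 2.57, 3.14, 3.14, 3.14, 3.14].

### API

Orientations are given as a rotation vector (axis times angle).
In Python, from workcell import bot, viewer gives the robot as it stands.
- The arm moves only by the tool jog_arm, never from a script. Its argument "motion" is a list of rows, each an object of numbers: "dx", "dy", "dz": the shift along the world's x, y, z in cm; "turn": the turn about the world's z in rad. A call has 1 to 12 rows; each row shifts and turns the commanded pose from where the row before left it; what a row does not reach is not made up. A row lasts 1/12 s, in which the tool goes at most 41.7 mm and 7.16 degrees, less where a joint would pass 70% of its speed; a pose out of reach is approached as far as the arm can. A call is refused whole if a number of a shift passes 4.17 or a number of a turn 0.125, either way. A call with a gripper value outside its range is refused whole. "fingers" is the finger opening in cm, from 0 to 8.54, set as the call begins (left out, the last holds). The fingers move at their own pace and stop on an object; "grip_force" is the grip in N (left out, the last holds). Time passes only in rows, so rows that do not move let the fingers close. It gives the time, the measured TCP pose, the force and the opening at its end, in the units of the state.
- bot.read_state(): the state, without advancing time (a new reading comes with each control period).
- viewer.read_camera(name): name is "side" or "top" or "wrist"; returns (picture, depth): 400x640x3 uint8, red, green, blue; 400x640 float32, m along the optical axis (not along the pixel's ray), 0 where there is no reading.
- viewer.camera_info(name): a dict with "vertical_fov" (degrees; the focal length in pixels is half the picture's height over the tangent of half this angle, whatever the lens; pixels are square), "cx", "cy" (the principal point, pixels), "R" (3x3) and "t" (3): a world point X has camera coordinates R X + t. Camera axes: x right, y down, z forward; pixel columns grow to the right and rows downward; lengths in m; the calibration is good to about 2 mm. A picture is of the moment at which its call begins: read the wrist's pose just before it. camera_info takes no time and is no camera call; for the wrist camera it gives the pose at the moment of the call.
- bot.finish_job(): hands the job in, once; it reports no verdict.
The state is a dict: "time": time; "q": joint angles; "joint_vel": joint speeds; "joint_torque": joint torques, N m; "tool_pos": TCP position; "tcp_rot": TCP orientation; "wrist_force": force on the tool from outside, world axes, zero at the start; "torque": the same for the moment, N m; "width": opening from 0.0 (shut) to 1.0 (fully open).
Only numpy, scipy, OpenCV 4.12 (cv2) and the standard library are available. Lean on these libraries where they do the work, as an engineer would, in place of code of your own. Each camera call takes 0.05 s, during which the arm holds its last target. There are 200 camera calls.

### The job

Turn the rotating tray on the bench by gently pushing the small black posts on its rim with the fingertips, until the brass padlock is at the front, centred in line with the red pointer of the base, and leave it standing still there. Do not touch or lift the padlock, the two car keys or the loupe riding in the tray, and leave everything else on the bench where it is.

Things in the scene. Friction and masses are not known exactly. Their poses are not given: they have to be found in the camera images.
- carousel_base: Fixed black round base under the tray, radius 105 mm. Origin: on the turning axis, at bench level; z up. A tongue 46 mm wide with the red pointer sticks out to its front, its own -x direction, ending 180 mm from the axis. Placed and turned differently each time. A tall key machine stands on the right, 60 mm or more from the tray: keep the gripper clear of it.
- pointer (a point): Tip of the red arrow on the base's tongue, 142 mm in front of the axis, 18 mm above the bench (lower than the tray's top); the arrow points at the axis.
- carousel: Grey tray, radius 140 mm, turns both ways without end. Origin: on the axis, 13 mm above the bench; z up, x and y turn with it. Deck 26 mm above the bench. Walls 20 mm high along x and y part four bays; 6 mm lip at radius 115, hub 30 mm high. Dry bearing: 1 to 2 N on a post turns it; it stops within a few degrees.
- post (a point): Top centre of the post on the tray's +x axis, 127 mm from the axis, 66 mm above the bench; turns with the tray. Eight black posts, 12 to 14 mm thick and 40 mm high above the deck, stand so, one every 45 degrees round the rim outside the lip.
- padlock: Brass padlock with steel shackle, 18 x 45 x 70 mm, standing loose in one of the four bays, about 70 mm from the axis and at any yaw. Origin: centre of its underside; z up.
- car_key_1: Car key with black plastic head, 30 x 65 x 7 mm, lying flat and loose in another bay. Origin: centre of its underside; z up.
- car_key_2: Car key with red plastic head, 30 x 65 x 7 mm, lying flat and loose in another bay. Origin: centre of its underside; z up.
- loupe: Black watchmaker's loupe, 33 mm across, 30 mm high, standing loose in another bay. Origin: centre of its underside; z up.
- pin_tin: Round tin with a teal lid, 70 mm across, 24 mm high, on the bench farther to the right, near the front edge. Origin: centre of its underside.
- tape_roll: Black roll of tape lying flat, 91 mm across, 19 mm high, on the bench to the right of the carousel, near the front edge. Origin: centre of its underside.

How it is judged:
By the outcome, as a careful person would: the job done as asked, in the order asked, and still so for the second after the job is handed in, with the robot touching nothing.
It also fails if it takes over 59 s, if anything falls off the work surface, if the arm or the gripper's body presses on something with over 40 N, if the wrist force passes 120 N, or if a joint passes its speed limit or range.

## Working session

There is one attempt and no reset: what is moved stays moved. The work goes in short steps, Python scripts to look and compute and a tool call to move; the robot and the scene stay as the last step left them, time stands still between calls to the robot, and variables do not carry over. Pictures are saved under pics/ and viewed, about 8 in all and at most 12, crops included, and the job is handed in when it is done.

Besides the shell and the picture viewer there is one more tool, called by a JSON object that holds its "op" and its "data". jog_arm: Moves the arm, as the interface text tells. Its arguments: {"type":"object","properties":{"motion":{"type":"array"},"fingers":{"type":"number"},"grip_force":{"type":"number"}},"required":["motion"]}

```bash
mkdir -p pics; ls
cat > h.py <<'E'
import numpy as np, cv2
from workcell import bot, viewer
def shot(n,f):
    i=viewer.camera_info(n); p,d=viewer.read_camera(n)
    cv2.imwrite('pics/'+f,p[:,:,::-1]); np.savez('pics/'+f+'.npz',p=p,d=d); return p,d,i
def cloud(d,i):
    f=d.shape[0]/2/np.tan(np.radians(i['vertical_fov'])/2)
    v,u=np.mgrid[:d.shape[0],:d.shape[1]]
    c=np.stack([(u-i['cx'])/f*d,(v-i['cy'])/f*d,d],-1)
    return (c-np.array(i['t']))@np.array(i['R'])
E
python3 - <<'E'
from h import *
p,d,i=shot('top','top1.png');print(i,bot.read_state())
X=cloud(d,i);np.save('pics/top1X.npy',X)
for v in range(20,400,60):print([tuple(X[v,u].round(2)) for u in range(20,640,120)])
E
```

```text
pics
{'vertical_fov': 51.95205404371875, 'cx': 320.1902640786468, 'cy': 201.4658243335816, 'R': array([[-0.01653141, -0.99981832, -0.0094893 ],
       [-0.99588514,  0.01731066, -0.08895579],
       [ 0.08910389,  0.00797969, -0.99599037]]), 't': array([0.11678098, 0.53833988, 1.07637908])} {'time': 0.05, 'q': array([ 1.23309617e+00,  2.64741834e-01,  1.60536386e+00,  5.91093281e-06,
        1.27370160e+00, -3.69083391e-02]), 'joint_vel': array([ 0.00040767, -0.00274356, -0.00142416,  0.00077199, -0.00179389,
       -0.00025483]), 'joint_torque': array([-1.52549033e-03, -5.17028761e+01, -3.68836784e+01, -2.96356347e-04,
        7.28671148e-03, -1.30325532e-05]), 'tool_pos': array([0.19975128, 0.64400696, 0.22997513]), 'tcp_rot': array([-0.47064333, -3.10571437,  0.00341579]), 'wrist_force': array([-0.07048027,  0.22234325, -0.20893843]), 'torque': array([-0.05010386, -0.00873074,  0.03396625]), 'width': 1.0036276800070434}
[(np.float64(0.95), np.float64(0.78), np.float64(0.24)), (np.float64(1.07), np.float64(0.61), np.float64(0.0)), (np.float64(1.02), np.float64(0.26), np.float64(0.0
[... 1517 characters left out ...]
0.0))]
[(np.float64(0.08), np.float64(1.56), np.float64(-0.87)), (np.float64(0.07), np.float64(0.98), np.float64(-0.86)), (np.float64(0.06), np.float64(0.41), np.float64(-0.86)), (np.float64(0.07), np.float64(-0.14), np.float64(-0.76)), (np.float64(0.05), np.float64(-0.72), np.float64(-0.86)), (np.float64(0.04), np.float64(-1.29), np.float64(-0.87))]
[(np.float64(0.21), np.float64(0.61), np.float64(0.42)), (np.float64(-0.21), np.float64(0.98), np.float64(-0.87)), (np.float64(-0.21), np.float64(0.41), np.float64(-0.85)), (np.float64(0.07), np.float64(-0.04), np.float64(0.02)), (np.float64(-0.23), np.float64(-0.71), np.float64(-0.87)), (np.float64(-0.24), np.float64(-1.26), np.float64(-0.86))]
```

View pics/top1.png

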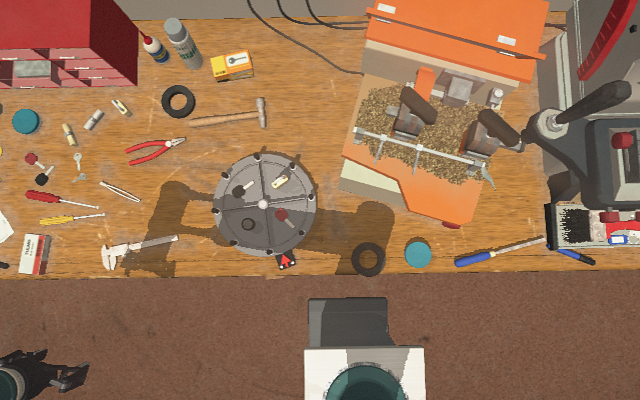

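The top view shows the tray centred near px (264,204), padlock (yellow/steel) near (281,181), and the red pointer near (287,260). The other riders are in other bays.

```bash
cat >> h.py <<'E'
from scipy.optimize import least_squares
def measure(p,d,i):
    X=cloud(d,i); c0=np.array([0.53,0.16])
    # tray centre: first posts, clusters z .055-.075
    z=X[...,2]
    m=((z>0.052)&(z<0.078)&(d>0)).astype(np.uint8)
    n,l,s,c=cv2.connectedComponentsWithStats(m,connectivity=8)
    P=[(X[l==k][:,:2].mean(0),s[k,4]) for k in range(1,n) if 4<=s[k,4]<200]
    return X,P
E
python3 - <<'E'
from h import *
a=np.load('pics/top1.png.npz');i=viewer.camera_info('top');p,d=a['p'],a['d']
X,P=measure(p,d,i);print('tray px',X[203,264])
for q in P:
    if np.hypot(*(q[0]-X[203,264,:2]))<.2: print(q[0].round(3),q[1])
R=np.array(i['R'])
h=(X[...,2]>.08)&(np.hypot(X[...,0]-X[203,264,0],X[...,1]-X[203,264,1])<.12)
v,u=np.nonzero(h);print('high',X[h].mean(0),len(v),u.mean(),v.mean(),X[h].min(0),X[h].max(0))
hs=cv2.cvtColor(p,cv2.COLOR_RGB2HSV)
r=((hs[...,0]<8)|(hs[...,0]>172))&(hs[...,1]>150)&(hs[...,2]>110)
r[:235]=0;r[280:]=0;r[:,:265]=0;r[:,310:]=0
v,u=np.nonzero(r);print('red',X[r].mean(0),len(v),u.min(),u.max(),v.min(),v.max())
cv2.imwrite('pics/crop1.png',cv2.resize(p[145:280,200:330,::-1],None,fx=4.4,fy=4.4,interpolation=cv2.INTER_CUBIC))
E
```

```text
tray px [0.53586695 0.25380099 0.05704998]
[0.66  0.274] 25
[0.635 0.18 ] 24
[0.612 0.357] 25
[0.59  0.211] 81
[0.551 0.131] 23
[0.535 0.258] 59
[0.519 0.382] 24
[0.483 0.297] 108
[0.458 0.157] 21
[0.435 0.334] 26
[0.41  0.241] 23
high [0.59240623 0.21228862 0.09005508] 40 278.35 179.4 [0.58195726 0.19867676 0.08010213] [0.6021386  0.22692555 0.09730879]
red [0.38432162 0.204609   0.0159654 ] 71 281 290 255 266
```

View pics/crop1.png

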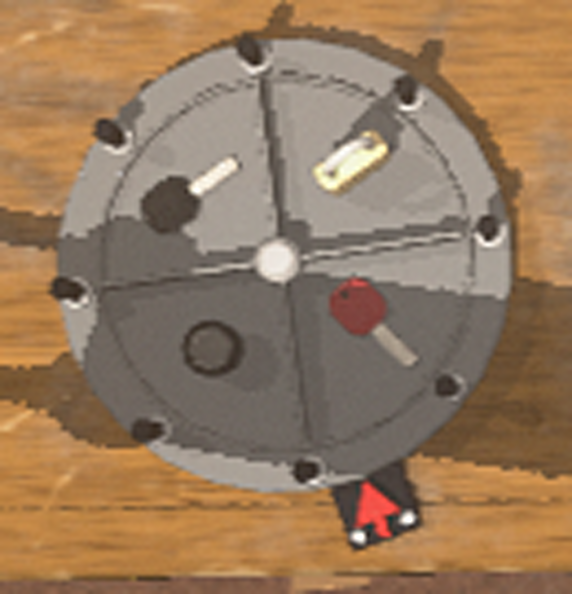

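Geometry is consistent: axis at (0.535, 0.257), posts at 7.7°+45k (radius 126 mm), padlock bearing −38.9°, pointer bearing −160.8°. I need about −122°. The plan is to straddle the post at 187.7° loosely and push it round the clear left side.

{"op": "jog_arm", "data": {"motion": [{"dx":1.74,"dy":-3.36,"turn":0.036},{"dx":1.74,"dy":-3.36,"turn":0.036},{"dx":1.74,"dy":-3.36,"turn":0.036},{"dx":1.74,"dy":-3.36,"turn":0.036},{"dx":1.74,"dy":-3.36,"turn":0.036},{"dx":1.74,"dy":-3.36,"turn":0.036},{"dx":1.74,"dy":-3.36,"turn":0.036},{"dx":1.74,"dy":-3.36,"turn":0.036},{"dx":1.74,"dy":-3.36,"turn":0.036},{"dx":1.74,"dy":-3.36,"turn":0.036},{"dx":1.74,"dy":-3.36,"turn":0.036},{"dx":1.74,"dy":-3.36,"turn":0.036}], "fingers": 3.6}}

```text
validation failed for argument at $.mo...
```

{"op": "jog_arm", "data": {"motion": [{"dz":-1.5},{"dz":-1.5},{"dz":-1.5},{"dz":-1.5},{"dz":-1.5},{"dz":-1.5},{},{},{},{}]}}

```text
validation failed for argument at $.mo...
```

Run:
```python
from h import *
s=bot.read_state();print(s['time'],s['tool_pos'],s['tcp_rot'],s['wrist_force'],s['width'],s['q'])
p,d,i=shot('wrist','w1.png');shot('side','s1.png')
```

```text
0.05 [0.19975128 0.64400696 0.22997513] [-0.47064333 -3.10571437  0.00341579] [-0.07048027  0.22234325 -0.20893843] 1.0036276800070434 [ 1.23309617e+00  2.64741834e-01  1.60536386e+00  5.91093281e-06
  1.27370160e+00 -3.69083391e-02]
```

View pics/w1.png

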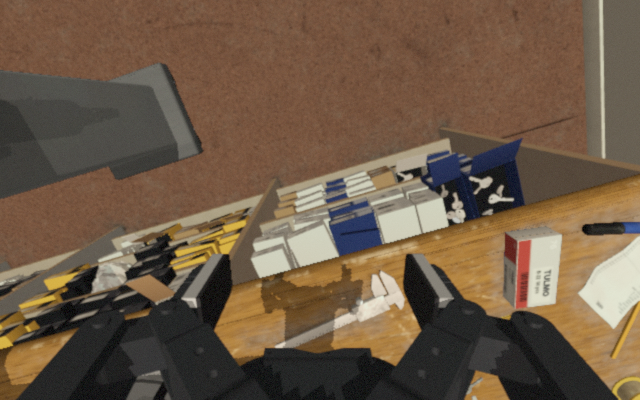

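The calls were refused and the arm hasn't moved; the wrist view shows only the start place. I'll give all four keys in each row.

{"op": "jog_arm", "data": {"motion": [{"dx":1.74,"dy":-3.36,"dz":0,"turn":0.036},{"dx":1.74,"dy":-3.36,"dz":0,"turn":0.036},{"dx":1.74,"dy":-3.36,"dz":0,"turn":0.036},{"dx":1.74,"dy":-3.36,"dz":0,"turn":0.036},{"dx":1.74,"dy":-3.36,"dz":0,"turn":0.036},{"dx":1.74,"dy":-3.36,"dz":0,"turn":0.036},{"dx":1.74,"dy":-3.36,"dz":0,"turn":0.036},{"dx":1.74,"dy":-3.36,"dz":0,"turn":0.036},{"dx":1.74,"dy":-3.36,"dz":0,"turn":0.036},{"dx":1.74,"dy":-3.36,"dz":0,"turn":0.036},{"dx":1.74,"dy":-3.36,"dz":0,"turn":0.036},{"dx":1.74,"dy":-3.36,"dz":0,"turn":0.036}], "fingers": 3.6}}

```text
time: 1.15
tool_pos: [0.409, 0.2397, 0.2312]
tcp_rot: [-0.209, 3.135, 0.0]
wrist_force: [0.6, 0.1, 0.1]
width: 0.418
```

{"op": "jog_arm", "data": {"motion": [{"dx":0,"dy":0,"dz":-2,"turn":0},{"dx":0,"dy":0,"dz":-2,"turn":0},{"dx":0,"dy":0,"dz":-2,"turn":0},{"dx":0,"dy":0,"dz":-2,"turn":0},{"dx":0,"dy":0,"dz":-2,"turn":0},{"dx":0,"dy":0,"dz":-1,"turn":0},{"dx":0,"dy":0,"dz":0,"turn":0},{"dx":0,"dy":0,"dz":0,"turn":0}]}}

```text
time: 1.82
tool_pos: [0.4084, 0.2413, 0.121]
tcp_rot: [0.206, -3.134, 0.001]
wrist_force: [0.0, 0.2, 0.9]
width: 0.418
```

Run:
```python
from h import *
p,d,i=shot('wrist','w2.png');X=cloud(d,i)
for zz in ((.052,.075),):
    m=((X[...,2]>zz[0])&(X[...,2]<zz[1])&(d>0)).astype(np.uint8)
    n,l,s,c=cv2.connectedComponentsWithStats(m)
    for k in range(1,n):
        if s[k,4]>150: 
            t=X[l==k]; t=t[t[:,2]>t[:,2].max()-.006]; print(t.mean(0).round(4),c[k].round(),s[k,4])
```

```text
[0.4088 0.2431 0.0656] [320. 217.] 332
[0.4568 0.1599 0.0656] [204. 261.] 361
[0.4341 0.3357 0.0651] [435. 262.] 363
[0.5696 0.0261 0.072 ] [ 40. 358.] 2473
[0.5304 0.2587 0.0553] [318. 345.] 368
```

View pics/w2.png

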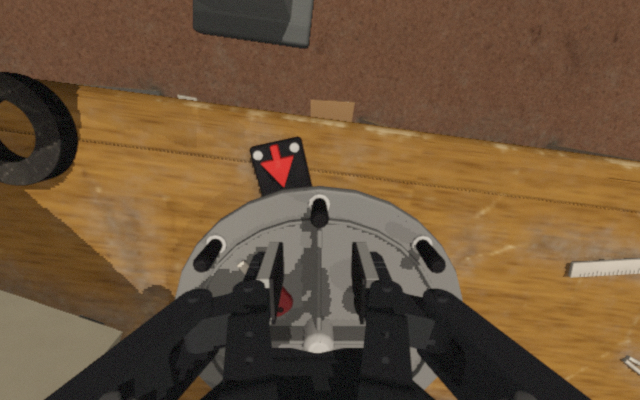

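The wrist view shows the post at px (320,210) standing between the two fingertips, and the arrow at px (280,165). Post measured at (0.409, 0.243, 0.066), as expected. Now the descent, and the arc numbers.

{"op": "jog_arm", "data": {"motion": [{"dx":0,"dy":0.1,"dz":-1.3,"turn":0},{"dx":0,"dy":0,"dz":-1.3,"turn":0},{"dx":0,"dy":0,"dz":-1.3,"turn":0},{"dx":0,"dy":0,"dz":-1.3,"turn":0},{"dx":0,"dy":0,"dz":-1.3,"turn":0},{"dx":0,"dy":0,"dz":-1.3,"turn":0},{"dx":0,"dy":0,"dz":0,"turn":0},{"dx":0,"dy":0,"dz":0,"turn":0}]}}

```text
time: 2.53
tool_pos: [0.4093, 0.2428, 0.0441]
tcp_rot: [-0.206, 3.134, 0.0]
wrist_force: [1.0, -0.2, 0.8]
width: 0.423
```

Run:
```python
import numpy as np
b=187.0
# 12-row calls, chord of 18 deg each: equal rows per 6 deg (4 rows)
for k in range(22):
    st=np.radians([b-6*k,b-6*k-6]);P=12.7*np.c_[np.cos(st),np.sin(st)]
    print(k,b-6*k-6,((P[1]-P[0])/4).round(3), -round(np.radians(1.5),4))
```

```text
0 181.0 [-0.023  0.332] -0.0262
1 175.0 [0.012 0.332] -0.0262
2 169.0 [0.046 0.329] -0.0262
3 163.0 [0.08  0.322] -0.0262
4 157.0 [0.114 0.312] -0.0262
5 151.0 [0.146 0.299] -0.0262
6 145.0 [0.176 0.282] -0.0262
7 139.0 [0.205 0.262] -0.0262
8 133.0 [0.231 0.239] -0.0262
9 127.0 [0.255 0.214] -0.0262
10 121.0 [0.276 0.186] -0.0262
11 115.0 [0.293 0.156] -0.0262
12 109.0 [0.308 0.124] -0.0262
13 103.0 [0.319 0.092] -0.0262
14 97.0 [0.327 0.058] -0.0262
15 91.0 [0.332 0.023] -0.0262
16 85.0 [ 0.332 -0.012] -0.0262
17 79.0 [ 0.329 -0.046] -0.0262
18 73.0 [ 0.322 -0.08 ] -0.0262
19 67.0 [ 0.312 -0.114] -0.0262
20 61.0 [ 0.299 -0.146] -0.0262
21 55.0 [ 0.282 -0.176] -0.0262
```

{"op": "jog_arm", "data": {"motion": [{"dx":-0.012,"dy":0.166,"dz":0,"turn":-0.013},{"dx":-0.012,"dy":0.166,"dz":0,"turn":-0.013},{"dx":-0.012,"dy":0.166,"dz":0,"turn":-0.013},{"dx":-0.012,"dy":0.166,"dz":0,"turn":-0.013},{"dx":-0.012,"dy":0.166,"dz":0,"turn":-0.013},{"dx":-0.012,"dy":0.166,"dz":0,"turn":-0.013},{"dx":-0.012,"dy":0.166,"dz":0,"turn":-0.013},{"dx":-0.012,"dy":0.166,"dz":0,"turn":-0.013},{"dx":0.012,"dy":0.332,"dz":0,"turn":-0.0262},{"dx":0.012,"dy":0.332,"dz":0,"turn":-0.0262},{"dx":0.012,"dy":0.332,"dz":0,"turn":-0.0262},{"dx":0.012,"dy":0.332,"dz":0,"turn":-0.0262}]}}

```text
time: 3.53
tool_pos: [0.4083, 0.2691, 0.0432]
tcp_rot: [-0.125, -3.139, 0.001]
wrist_force: [0.5, -1.0, 0.5]
width: 0.42
```

{"op": "jog_arm", "data": {"motion": [{"dx":0.046,"dy":0.329,"dz":0,"turn":-0.0262},{"dx":0.046,"dy":0.329,"dz":0,"turn":-0.0262},{"dx":0.046,"dy":0.329,"dz":0,"turn":-0.0262},{"dx":0.046,"dy":0.329,"dz":0,"turn":-0.0262},{"dx":0.08,"dy":0.322,"dz":0,"turn":-0.0262},{"dx":0.08,"dy":0.322,"dz":0,"turn":-0.0262},{"dx":0.08,"dy":0.322,"dz":0,"turn":-0.0262},{"dx":0.08,"dy":0.322,"dz":0,"turn":-0.0262},{"dx":0.114,"dy":0.312,"dz":0,"turn":-0.0262},{"dx":0.114,"dy":0.312,"dz":0,"turn":-0.0262},{"dx":0.114,"dy":0.312,"dz":0,"turn":-0.0262},{"dx":0.114,"dy":0.312,"dz":0,"turn":-0.0262}]}}

```text
time: 4.53
tool_pos: [0.4175, 0.3075, 0.043]
tcp_rot: [-0.615, -3.08, 0.001]
wrist_force: [-0.9, -0.5, 0.7]
width: 0.418
```

Run:
```python
from h import *
s=bot.read_state();print(s['time'],s['tool_pos'],s['wrist_force'],s['q'])
v=s['tool_pos'][:2]-[.535,.258];print('tool',np.degrees(np.arctan2(v[1],v[0])),np.hypot(*v))
p,d,i=shot('top','top2.png')
X,P=measure(p,d,i)
for q in P:
    w=q[0]-[.535,.2575]
    if .11<np.hypot(*w)<.14: print(np.degrees(np.arctan2(w[1],w[0])).round(1),np.hypot(*w).round(3))
cv2.imwrite('pics/crop2.png',cv2.resize(p[145:280,200:330,::-1],None,fx=4,fy=4,interpolation=cv2.INTER_CUBIC))
```

```text
4.5333 [0.41751934 0.30746169 0.04304201] [-0.8721849  -0.45890951  0.68328864] [ 5.86759128e-01  1.69040412e-01  2.10160252e+00 -1.14316494e-04
  8.72184482e-01 -5.90020489e-01]
tool 157.16794271246408 0.12746828842932675
-17.1 0.126
27.8 0.126
-62.0 0.126
73.1 0.126
-107.0 0.127
-151.7 0.126
```

View pics/crop2.png

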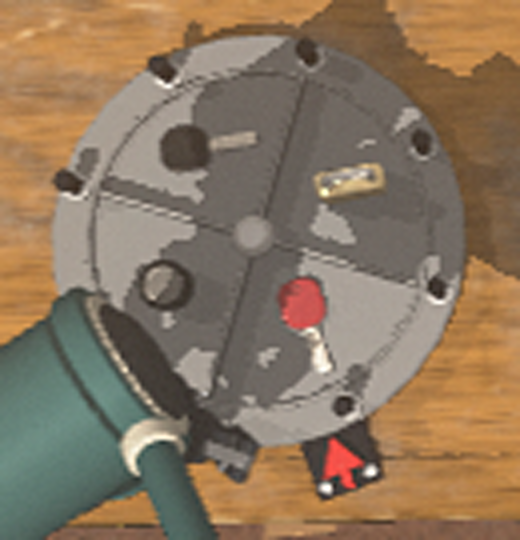

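The tray has turned −24.8° (tool −30°, a lag of 5°), the riders are undisturbed, and the push force is about 1 N. I'll continue along the arc.

{"op": "jog_arm", "data": {"motion": [{"dx":0.146,"dy":0.299,"dz":0,"turn":-0.0262},{"dx":0.146,"dy":0.299,"dz":0,"turn":-0.0262},{"dx":0.146,"dy":0.299,"dz":0,"turn":-0.0262},{"dx":0.146,"dy":0.299,"dz":0,"turn":-0.0262},{"dx":0.176,"dy":0.282,"dz":0,"turn":-0.0262},{"dx":0.176,"dy":0.282,"dz":0,"turn":-0.0262},{"dx":0.176,"dy":0.282,"dz":0,"turn":-0.0262},{"dx":0.176,"dy":0.282,"dz":0,"turn":-0.0262},{"dx":0.205,"dy":0.262,"dz":0,"turn":-0.0262},{"dx":0.205,"dy":0.262,"dz":0,"turn":-0.0262},{"dx":0.205,"dy":0.262,"dz":0,"turn":-0.0262},{"dx":0.205,"dy":0.262,"dz":0,"turn":-0.0262}]}}

```text
time: 5.58
tool_pos: [0.4383, 0.3411, 0.0429]
tcp_rot: [-1.088, -2.946, 0.002]
wrist_force: [-0.6, -0.7, 1.1]
width: 0.423
```

{"op": "jog_arm", "data": {"motion": [{"dx":0.231,"dy":0.239,"dz":0,"turn":-0.0262},{"dx":0.231,"dy":0.239,"dz":0,"turn":-0.0262},{"dx":0.231,"dy":0.239,"dz":0,"turn":-0.0262},{"dx":0.231,"dy":0.239,"dz":0,"turn":-0.0262},{"dx":0.255,"dy":0.214,"dz":0,"turn":-0.0262},{"dx":0.255,"dy":0.214,"dz":0,"turn":-0.0262},{"dx":0.255,"dy":0.214,"dz":0,"turn":-0.0262},{"dx":0.255,"dy":0.214,"dz":0,"turn":-0.0262},{"dx":0.276,"dy":0.186,"dz":0,"turn":-0.0262},{"dx":0.276,"dy":0.186,"dz":0,"turn":-0.0262},{"dx":0.276,"dy":0.186,"dz":0,"turn":-0.0262},{"dx":0.276,"dy":0.186,"dz":0,"turn":-0.0262}]}}

```text
time: 6.58
tool_pos: [0.4688, 0.3667, 0.0428]
tcp_rot: [-1.536, -2.739, 0.002]
wrist_force: [-1.8, -0.1, 0.2]
width: 0.422
```

{"op": "jog_arm", "data": {"motion": [{"dx":0.293,"dy":0.156,"dz":0,"turn":-0.0262},{"dx":0.293,"dy":0.156,"dz":0,"turn":-0.0262},{"dx":0.293,"dy":0.156,"dz":0,"turn":-0.0262},{"dx":0.293,"dy":0.156,"dz":0,"turn":-0.0262},{"dx":0.308,"dy":0.124,"dz":0,"turn":-0.0262},{"dx":0.308,"dy":0.124,"dz":0,"turn":-0.0262},{"dx":0.308,"dy":0.124,"dz":0,"turn":-0.0262},{"dx":0.308,"dy":0.124,"dz":0,"turn":-0.0262},{"dx":0.319,"dy":0.092,"dz":0,"turn":-0.0262},{"dx":0.319,"dy":0.092,"dz":0,"turn":-0.0262},{"dx":0.319,"dy":0.092,"dz":0,"turn":-0.0262},{"dx":0.319,"dy":0.092,"dz":0,"turn":-0.0262}]}}

```text
time: 7.58
tool_pos: [0.5066, 0.3817, 0.0432]
tcp_rot: [1.948, 2.465, -0.0]
wrist_force: [-0.7, 0.0, 0.1]
width: 0.421
```

{"op": "jog_arm", "data": {"motion": [{"dx":0.327,"dy":0.058,"dz":0,"turn":-0.0262},{"dx":0.327,"dy":0.058,"dz":0,"turn":-0.0262},{"dx":0.327,"dy":0.058,"dz":0,"turn":-0.0262},{"dx":0.327,"dy":0.058,"dz":0,"turn":-0.0262},{"dx":0.332,"dy":0.023,"dz":0,"turn":-0.0262},{"dx":0.332,"dy":0.023,"dz":0,"turn":-0.0262},{"dx":0.332,"dy":0.023,"dz":0,"turn":-0.0262},{"dx":0.332,"dy":0.023,"dz":0,"turn":-0.0262},{"dx":0.332,"dy":-0.012,"dz":0,"turn":-0.0262},{"dx":0.332,"dy":-0.012,"dz":0,"turn":-0.0262},{"dx":0.332,"dy":-0.012,"dz":0,"turn":-0.0262},{"dx":0.332,"dy":-0.012,"dz":0,"turn":-0.0262}]}}

```text
time: 8.58
tool_pos: [0.5463, 0.3845, 0.0434]
tcp_rot: [2.31, 2.129, 0.0]
wrist_force: [-0.8, 0.4, 0.1]
width: 0.418
```

{"op": "jog_arm", "data": {"motion": [{"dx":0.329,"dy":-0.046,"dz":0,"turn":-0.0262},{"dx":0.329,"dy":-0.046,"dz":0,"turn":-0.0262},{"dx":0.329,"dy":-0.046,"dz":0,"turn":-0.0262},{"dx":0.329,"dy":-0.046,"dz":0,"turn":-0.0262},{"dx":0.322,"dy":-0.08,"dz":0,"turn":-0.0262},{"dx":0.322,"dy":-0.08,"dz":0,"turn":-0.0262},{"dx":0.161,"dy":-0.04,"dz":0,"turn":-0.0131},{"dx":0.161,"dy":-0.04,"dz":0,"turn":-0.0131},{"dx":0.161,"dy":-0.04,"dz":0,"turn":-0.0131},{"dx":0.161,"dy":-0.04,"dz":0,"turn":-0.0131},{"dx":0,"dy":0,"dz":0,"turn":0},{"dx":0,"dy":0,"dz":0,"turn":0}]}}

```text
time: 9.58
tool_pos: [0.5722, 0.3793, 0.0433]
tcp_rot: [2.517, 1.879, 0.0]
wrist_force: [-0.3, 0.7, -0.7]
width: 0.424
```

```bash
cat >> h.py <<'E'
def report(f):
    s=bot.read_state();print(s['time'],s['tool_pos'],s['wrist_force'])
    C=np.array([.535,.2575]);b=lambda w:np.degrees(np.arctan2(w[1],w[0])).round(1)
    v=s['tool_pos'][:2]-C;print('tool',b(v),np.hypot(*v))
    p,d,i=shot('top',f);X,P=measure(p,d,i)
    print('posts',[b(q[0]-C) for q in P if .11<np.hypot(*(q[0]-C))<.14])
    h=(X[...,2]>.08)&(X[...,2]<.102)&(np.hypot(X[...,0]-C[0],X[...,1]-C[1])<.1)
    m,l=h.astype(np.uint8),None
    n,l,st,c=cv2.connectedComponentsWithStats(m)
    for k in range(1,n):
        if st[k,4]>8: w=X[l==k].mean(0);print('high',w.round(4),b(w[:2]-C),st[k,4],c[k])
    hs=cv2.cvtColor(p,cv2.COLOR_RGB2HSV)
    r=((hs[...,0]<8)|(hs[...,0]>172))&(hs[...,1]>150)&(hs[...,2]>110)&(abs(X[...,2]-.017)<.008)&(np.hypot(X[...,0]-.384,X[...,1]-.205)<.03)
    w=X[r].mean(0);print('pointer',w,b(w[:2]-C),r.sum())
    cv2.imwrite('pics/c_'+f,cv2.resize(p[145:280,200:330,::-1],None,fx=4,fy=4,interpolation=cv2.INTER_CUBIC))
E
python3 -c "from h import *;report('top3.png')"
```

```text
9.5833 [0.57220271 0.37926591 0.04329955] [-0.30930108  0.66374631 -0.66136409]
tool 73.0 0.127322341093858
posts [np.float64(-11.9), np.float64(33.3), np.float64(-56.8), np.float64(62.6), np.float64(-101.6), np.float64(-146.5), np.float64(168.4)]
high [0.4734 0.218  0.0903] -147.4 39 [276.41025641 226.43589744]
pointer [0.3849258  0.20397791 0.01702564] -160.4 61
```

View pics/c_top3.png

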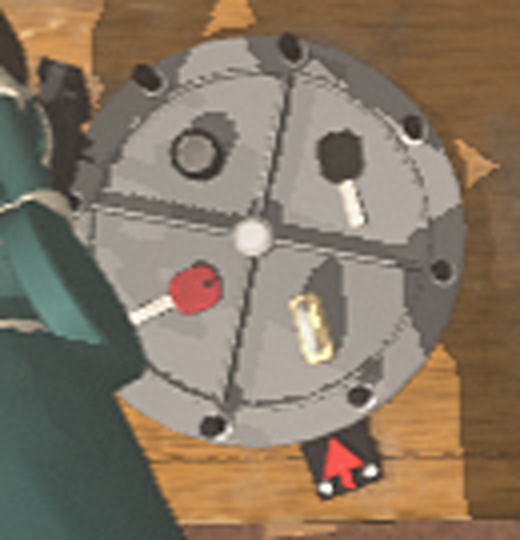

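The padlock is at −147.4° and the pointer at −160.4°, so 13° remain. In the crop the padlock stands upright in the front-right bay at (312,325), with the arrow at (340,460). I'll finish slower.

{"op": "jog_arm", "data": {"motion": [{"dx":0.208,"dy":-0.076,"dz":0,"turn":-0.0175},{"dx":0.208,"dy":-0.076,"dz":0,"turn":-0.0175},{"dx":0.208,"dy":-0.076,"dz":0,"turn":-0.0175},{"dx":0.208,"dy":-0.076,"dz":0,"turn":-0.0175},{"dx":0.208,"dy":-0.076,"dz":0,"turn":-0.0175},{"dx":0.208,"dy":-0.076,"dz":0,"turn":-0.0175},{"dx":0.199,"dy":-0.097,"dz":0,"turn":-0.0175},{"dx":0.199,"dy":-0.097,"dz":0,"turn":-0.0175},{"dx":0.199,"dy":-0.097,"dz":0,"turn":-0.0175},{"dx":0.199,"dy":-0.097,"dz":0,"turn":-0.0175},{"dx":0.1,"dy":-0.05,"dz":0,"turn":-0.009},{"dx":0.1,"dy":-0.05,"dz":0,"turn":-0.009}]}}

```text
time: 10.63
tool_pos: [0.5946, 0.3699, 0.0433]
tcp_rot: [-2.688, -1.626, -0.0]
wrist_force: [-0.5, 1.1, -0.4]
width: 0.422
```

{"op": "jog_arm", "data": {"motion": [{"dx":0,"dy":0,"dz":0,"turn":0},{"dx":0,"dy":0,"dz":0,"turn":0},{"dx":0,"dy":0,"dz":0,"turn":0}]}}

```text
time: 10.88
tool_pos: [0.5945, 0.3698, 0.0433]
tcp_rot: [2.687, 1.628, 0.0]
wrist_force: [-0.5, -0.3, 0.3]
width: 0.431
```

```bash
python3 -c "from h import *;report('top4.png');print(-np.array(viewer.camera_info('top')['R']).T@viewer.camera_info('top')['t'])"
```

```text
10.8833 [0.59451094 0.36980828 0.04333527] [-0.5070801  -0.3024416   0.32530095]
tool 62.1 0.12710114828501273
posts [np.float64(22.0), np.float64(-23.0), np.float64(50.9), np.float64(-67.8), np.float64(-112.7), np.float64(157.9), np.float64(-157.7)]
high [0.4669 0.2307 0.091 ] -158.5 36 [271.36111111 229.11111111]
pointer [0.38436725 0.20428065 0.01620925] -160.5 63
[0.44214567 0.09885158 1.12105981]
```

View pics/c_top4.png

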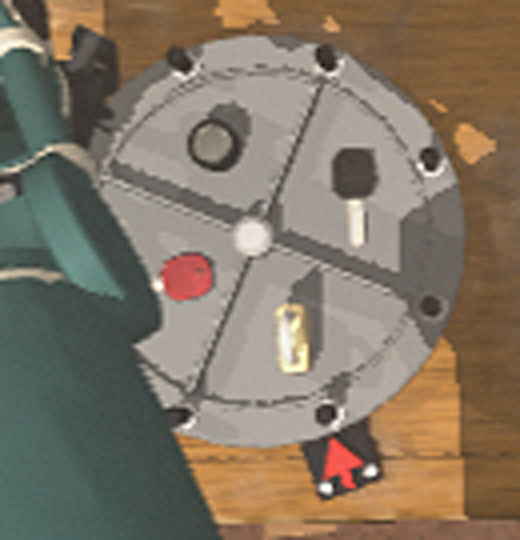

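1.8° remain (averaging the readings relative to the posts). I'll nudge, then check.

{"op": "jog_arm", "data": {"motion": [{"dx":0.06,"dy":-0.033,"dz":0,"turn":-0.0052},{"dx":0.06,"dy":-0.033,"dz":0,"turn":-0.0052},{"dx":0.06,"dy":-0.033,"dz":0,"turn":-0.0052},{"dx":0.06,"dy":-0.033,"dz":0,"turn":-0.0052},{"dx":0.06,"dy":-0.033,"dz":0,"turn":-0.0052},{"dx":0.05,"dy":-0.029,"dz":0,"turn":-0.0052},{"dx":0,"dy":0,"dz":0,"turn":0},{"dx":0,"dy":0,"dz":0,"turn":0},{"dx":0,"dy":0,"dz":0,"turn":0}]}}

```text
time: 11.68
tool_pos: [0.598, 0.368, 0.0433]
tcp_rot: [2.712, 1.586, 0.0]
wrist_force: [-0.5, 0.0, 0.4]
width: 0.423
```

```bash
python3 -c "from h import *;report('top5.png')"
```

```text
11.6833 [0.59803478 0.3680146  0.04327349] [-0.53474557  0.04844213  0.4446795 ]
tool 60.3 0.1272275925050908
posts [np.float64(20.2), np.float64(-24.6), np.float64(48.5), np.float64(-69.5), np.float64(-114.5), np.float64(157.0), np.float64(-159.2)]
high [0.4665 0.2329 0.0906] -160.2 36 [270.5        229.27777778]
pointer [0.38483453 0.20435183 0.01627754] -160.5 66
```

The tray is in line: padlock −160.2°, pointer −160.5°. Next I centre the gap on the post so nothing touches it, and lift away.

{"op": "jog_arm", "data": {"motion": [{"dx":-0.18,"dy":0.11,"dz":0,"turn":0},{"dx":-0.18,"dy":0.11,"dz":0,"turn":0},{"dx":-0.18,"dy":0.11,"dz":0,"turn":0},{"dx":-0.18,"dy":0.11,"dz":0,"turn":0},{"dx":-0.18,"dy":0.11,"dz":0,"turn":0},{"dx":0,"dy":0,"dz":0,"turn":0},{"dx":0,"dy":0,"dz":1.5,"turn":0},{"dx":0,"dy":0,"dz":1.5,"turn":0},{"dx":0,"dy":0,"dz":2,"turn":0},{"dx":0,"dy":0,"dz":2.5,"turn":0},{"dx":0,"dy":0,"dz":3,"turn":0},{"dx":0,"dy":0,"dz":3,"turn":0}]}}

```text
time: 12.73
tool_pos: [0.5891, 0.3736, 0.1814]
tcp_rot: [2.712, 1.586, 0.002]
wrist_force: [0.6, -0.1, 0.0]
width: 0.425
```

{"op": "jog_arm", "data": {"motion": [{"dx":-1.5,"dy":2.5,"dz":2,"turn":0},{"dx":-1.5,"dy":2.5,"dz":2,"turn":0},{"dx":-1.5,"dy":2.5,"dz":0,"turn":0},{"dx":-1.5,"dy":2.5,"dz":0,"turn":0},{"dx":-1.5,"dy":2.5,"dz":0,"turn":0},{"dx":-1.5,"dy":2.5,"dz":0,"turn":0},{"dx":-1.5,"dy":2.5,"dz":0,"turn":0},{"dx":-1.5,"dy":2.5,"dz":0,"turn":0},{"dx":-1.5,"dy":2.5,"dz":0,"turn":0},{"dx":-1.5,"dy":2.5,"dz":0,"turn":0},{"dx":0,"dy":0,"dz":0,"turn":0},{"dx":0,"dy":0,"dz":0,"turn":0}]}}

```text
time: 13.73
tool_pos: [0.438, 0.6252, 0.2204]
tcp_rot: [-2.709, -1.589, -0.004]
wrist_force: [-0.0, -1.0, 0.2]
width: 0.425
```

```bash
python3 -c "from h import *;report('top6.png');report('top7.png')"
```

```text
13.7333 [0.43801821 0.62523446 0.22041194] [-0.01765868 -1.0365732   0.19275986]
tool 104.8 0.3803079023493237
posts [np.float64(20.2), np.float64(-24.6), np.float64(65.5), np.float64(-69.4), np.float64(110.5), np.float64(-114.5), np.float64(155.7), np.float64(-159.2)]
high [0.4669 0.2329 0.09  ] -160.1 37 [270.54054054 229.13513514]
pointer [0.3843408  0.20421356 0.0161098 ] -160.5 68
13.7833 [0.43888617 0.62411021 0.22011887] [ 0.45590449 -0.43284266  0.57883919]
tool 104.7 0.3789998868183022
posts [np.float64(20.2), np.float64(-24.7), np.float64(65.5), np.float64(-69.6), np.float64(110.5), np.float64(-114.5), np.float64(155.7), np.float64(-159.2)]
high [0.4672 0.2327 0.0905] -159.9 38 [270.57894737 228.97368421]
pointer [0.38479967 0.20387645 0.01678668] -160.4 62
```

View pics/c_top7.png

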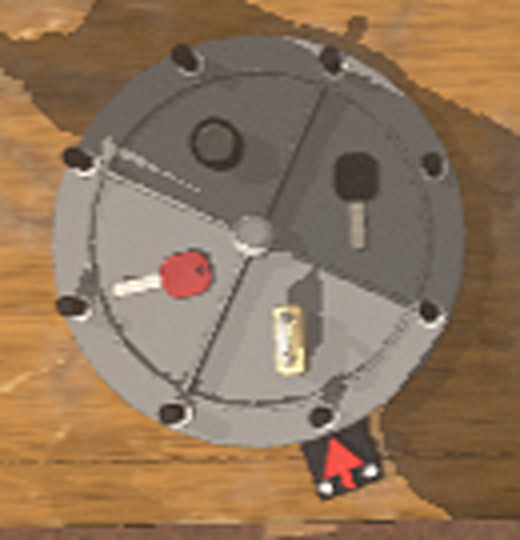

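The clear view shows the padlock upright at (288,342) in line with the arrow at (342,462). The tray is still and all riders are in place.

```bash
python3 -c "from workcell import bot;print(bot.finish_job())"
```

```text
the job is handed in; nothing more can be done
None
```

The brass padlock is now at the front, in line with the red pointer, and the job is handed in. I held the slightly open fingertips loosely either side of one rim post. I pushed it about 122° clockwise along the rim, clear of the key machine, with readings of 2 N or less at the end of each move. I then centred the gap on the post, lifted straight up and moved the arm away; the clock stood at about 13.8 s.

- **Alignment:** the last two looks put the padlock at −160.1° and −159.9°, and the pointer at −160.5° and −160.4°. That is within about 0.5°, inside what the measurement can tell.
- **Standing still:** the post bearings agreed to within 0.2° between those two looks, but they were only 0.05 s apart. They also matched a look about 2 s earlier, before the fingers left the post.
- **Riders and bench:** the last picture showed the padlock upright and the keys and loupe in their bays. I did not check the pin tin or the tape roll again, but the arm went nowhere near them.
- **Failed step:** the first two move calls were refused because the rows lacked some keys. The arm did not move, and nothing else failed.

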